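# Mount the two-cup carrier on the bench mixer and engage its drive lever

## Robot

A 7-joint arm with a two-finger parallel gripper is mounted at the origin on a cart in front of the work surface, level with it; the furniture and walls round the work are solid. World frame = base frame: x ahead of the robot, y to its left, z up, the work surface at z = 0. Lengths are in m, angles in rad, forces in N, time in s.
With the tool pointing down it reaches from about 0.4 to 0.925 m from the base axis. Payload 4.1 kg.
Tool frame: the origin (TCP) lies midway between the tips of the shut fingers; the grasp point (between the pads) lies 19 mm behind it; z points along the fingers, y is the line along which they close (so a half turn about z gives the same grasp; the last joint's range is limited). The gripper opens to 85 mm and grips with 20 to 120 N. Pads are 22 mm wide; open, the fingers measure 114 mm over their backs; the gripper's body (76 mm by 85 mm) begins 54 mm behind the grasp point. The pads swing forward as they close: fully open they stand 13 mm farther back than shut.
Start: joints at [1.029, 0.398, 0.045, 1.537, -0.019, 1.207, -0.051], TCP at [0.279, -0.587, 0.201] pointing down, gripper open.
Joint ranges: [-2.82, 2.82], [-0.49, 2.23], [-1.37, 1.46], [0, 2.46], [-1.36, 4.5], [0.23, 2], [-2.94, 2.94]. Speed limits (rad/s): [2.57, 2.57, 3.14, 3.14, 3.14, 3.14, 3.14].

## Interface

Orientations are given as a unit quaternion [x, y, z, w].
In Python, from cell import bot gives the robot as it stands.
- The arm moves only by the tool arm_command, never from a script. Its argument "rows" is a list that holds one entry, the list of rows, each a list of 7 numbers: the closure, from -1 (fully open) to 1 (shut), then the shift along the tool's x, y, z each as a share of 0.15 m, from -1 to 1, then the turn, a rotation vector about the tool's x, y, z each as a share of 1.5 rad, from -1 to 1. A call has 1 to 12 rows; each row is the pose to reach, as a shift and turn from the pose commanded when the call began, along the tool's axes at that moment; what a row does not reach only later rows make up. A row lasts 1/8 s, in which the tool goes at most 62.5 mm and 10.7 degrees, less where a joint would pass 70% of its speed; a pose out of reach is approached as far as the arm can. A call with a number of a shift or a turn outside -1 to 1 is refused whole. A call with a gripper value outside its range is refused whole. The fingers move at their own pace and stop on an object; "newtons" is the grip in N (left out, the last holds). Time passes only in rows, so rows that repeat a pose let the fingers close. It gives the time, the measured TCP pose, the force, the opening and the grip force at its end, in the units of the state.
- bot.observe(): the state, without advancing time (a new reading comes with each control period).
- bot.camera(name): name is "side" or "top"; returns a dict with "pixels" (420x560x3 uint8, red, green, blue), "depth" (420x560 float32, m along the optical axis (not along the pixel's ray), 0 where there is no reading), "camera_matrix" (3x3 intrinsics, pixels), "R" (3x3) and "t" (3): a world point X has camera coordinates R X + t. Camera axes: x right, y down, z forward; pixel columns grow to the right and rows downward; lengths in m; the calibration is good to about 2 mm. A picture is of the moment at which its call begins.
- bot.finish_job(): hands the job in; it is judged then, once.
Trained networks look in a picture, given as the dict that the camera call returned (one of the last four; its "shot" number tells which), for a name from the list of things; names that differ only in an ending like _2 or _b are one class to them, and where a whole thing is asked for, a point or a joint stands for the part that bears it (a point fixed in the world has none). Each returns a list of dicts, best first, with "score" (0 to 1); they miss things now and then, are a little off and sometimes report something else, mostly with a low value. They report only what shows in the picture. A call takes as long as a camera call.
- bot.outline_of(picture, target): "pixels" (420x560 bool, what is visible of it) and "box" ([centre column, centre row, width, height] in pixels, round what is visible of it).
The state is a dict: "t": time; "joints": joint angles; "qvel": joint speeds; "joint_torque": joint torques, N m; "ee_pos": TCP position; "tcp_rot": TCP orientation; "contact_force": force on the tool from outside, world axes, zero at the start; "torque": the same for the moment, N m; "grip_width": opening from 0.0 (shut) to 1.0 (fully open); "gripper_force": force on a finger pad.
Only numpy, scipy, OpenCV 4.12 (cv2) and the standard library are available. Lean on these libraries where they do the work, as an engineer would, in place of code of your own. Each camera call takes 0.05 s, during which the arm holds its last target. There are 200 camera calls.

## Task

Pick up the two-cup carrier by its blue bar and seat it fully home on the mixer's two upright pegs, flat on the platform, while the lever is still in its middle notch. Then lift the black ball lever out of the middle notch, swing it to the notch marked by the green disc and let it drop right in; never let it drop into the notch marked red. Let go of everything and do not disturb the brown bottle, the timer or the white jar.

Things in the scene. Friction and masses are not known exactly. Their poses are not given: they have to be found in the camera images.
- mixer: White mixer, fixed, 250 (x) x 350 (y) x 60 mm high. Origin: centre of its underside. Front (-x, black panel) faces the robot, yaw within 0.2 rad. Carrier platform on its -y side, lever on its +y side. Under the lever a steel comb: arc of radius 105 mm about the lever post, top 88 mm above the worktop, three 16 mm notches at lever_swing -0.4, 0 (white dot) and +0.4 rad.
- seat (a point): Centre of the top face of the mixer's aluminium platform (214 x 90 mm, 66 mm above the worktop), axes as the mixer's. At x = +84 and -84 mm from it stand two steel pegs, 12 mm diameter, 22 mm tall, top 10 mm tapered to 4 mm. A seated carrier has its origin here and its x axis along the mixer's x, either way round.
- carrier: Loose two-cup carrier, about 0.5 kg: aluminium plate 196 (x) x 70 (y) x 8 mm with a 16 mm through hole at x = +84 and -84 mm (y = 0) for the pegs; two orange-lidded cups fixed on it at x = +47 and -47 mm (lid tops 75 mm above the underside). Origin: centre of its underside. It starts flat on the worktop to the robot's right.
- carrier_handle (a point): Centre of the carrier's blue grip bar, 112 mm straight above the carrier's origin. The bar is 80 mm long along the carrier's x, 16 mm wide and 16 mm high, on a central post of 16 mm diameter, clear above the cups: grip it from above across its width.
- pivot (a point): Where the lever's two hinge axes meet, on top of the lever post: 70 mm in x and 70 mm in y from the mixer's origin, 103 mm above the worktop.
- lever_knob (a point): Centre of the black ball (36 mm diameter) on the lever's end, to be gripped from above. From the pivot it lies, in the mixer's axes, at Rz(lever_swing) * Ry(lever_lift) * (-150, 0, 38) mm; 141 mm above the worktop when the lever is down. Below the ball a 14 mm stem, 11 mm long, stands on the flat lever.
- lever_pointer (a point): Point where the lever points, 185 mm out from the pivot along the lever, just past the yellow pointer under the ball: over a marker disc's centre when the lever stands at that notch.
- lever_swing (a joint): Sideways swing of the lever about the upright post (rad): 0 in the middle notch, range -0.5 to 0.5; the lever points to the mixer's -x at 0, and growing values swing the ball to the mixer's -y (robot's right). Light friction, stays where it is left. In a notch it has about 0.025 rad of play.
- lever_lift (a joint): Tipping of the lever upward (rad): 0 = down, its pin in a notch; up to 0.32. Spring and weight pull it down (3 to 6 N to lift at the ball). The pin (11 mm, round end, 105 mm from the pivot) clears the comb at about 0.12 (ball 18 mm up); resting on a tooth reads about 0.10. The teeth stop the lever sideways unless it is lifted.
- green_marker: Flat green disc, 20 mm diameter, 3 mm thick, on the mixer's top 185 mm out from the post, in line with one of the two outer notches: the notch to use. Origin: centre of its underside.
- red_marker: Red disc like the green one, in line with the other outer notch: the notch that must not be used.
- stain_bottle: Loose brown bottle with blue cap, 51 mm diameter, 113 mm tall; bystander. Origin: centre of its underside.
- lab_timer: Loose white lab timer, 62 x 62 x 18 mm; bystander. Origin: centre of its underside.
- reagent_jar: Loose white jar with white lid, 77 mm diameter, 100 mm tall; bystander. Origin: centre of its underside.

How it is judged:
On the way, in this order (a step that is already met when the one before it is completed fails the run):
1. the carrier is seated on the pegs, flat on the platform, with the lever still down in the middle notch (horizontal distance between carrier and seat below 0.004 m and z of carrier in the frame of seat between -0.004 and 0.004 m and angle between carrier's own z axis and vertical below 0.04 rad and angle between the x axis of carrier and the x axis of mixer, either way round below 0.05 rad and value of joint lever_swing between -0.06 and 0.06 rad and value of joint lever_lift below 0.035 rad), for 0.2 s.
2. the lever has dropped into the notch marked green (horizontal distance between lever_pointer and green_marker below 0.009 m and value of joint lever_lift below 0.035 rad), for 0.2 s.
At the end, for the whole second after the job is handed in: Carrier on both pegs, flat on the platform (within 4 mm of the seat's centre and height, tilt under 0.04 rad, yaw within 0.05 rad of the mixer); lever down in the green-marked notch (pointer within 9 mm of the green disc, lever_lift under 0.035 rad); all at rest (all of step 2 and horizontal distance between carrier and seat below 0.004 m and z of carrier in the frame of seat between -0.004 and 0.004 m and angle between carrier's own z axis and vertical below 0.04 rad and angle between the x axis of carrier and the x axis of mixer, either way round below 0.05 rad and linear speed of carrier below 0.02 m/s and velocity of joint lever_swing between -0.05 and 0.05 rad/s); the robot touches nothing.
It fails at once if the lever drops into the notch marked red (horizontal distance between lever_pointer and red_marker below 0.009 m and value of joint lever_lift below 0.035 rad).
It fails at once if the brown bottle, the timer or the white jar is moved more than 30 mm, or the bottle or jar tipped over (distance of any of stain_bottle, lab_timer, reagent_jar from where it was at the start of the episode above 0.03 m or angle between any of stain_bottle, lab_timer, reagent_jar's own z axis and vertical above 0.5 rad).
It also fails if it takes over 58 s, if anything falls off the work surface, if the arm or the gripper's body presses on something with over 40 N, if the wrist force passes 120 N, or if a joint passes its speed limit or range.

## Working session

There is one attempt and no reset: what is moved stays moved. The work goes in short steps, Python scripts to look and compute and a tool call to move; the robot and the scene stay as the last step left them, time stands still between calls to the robot, and variables do not carry over. Pictures are saved under pics/ and viewed, at most 10 in all, crops included, and the job is handed in when it is done.

Besides the shell and the picture viewer there is one more tool, called after ">>>" as a command line: name --argument value ..., lists and objects as JSON in quotes. arm_command: Moves the arm, as the interface text tells. Its arguments: {"type":"object","properties":{"rows":{"type":"array","items":{"type":"array","items":{"type":"array","items":{"type":"number","minimum":-1,"maximum":1}}}},"newtons":{"type":"number"}},"required":["rows"]}

```bash
mkdir -p pics; cat > h.py <<'E'
import numpy as np, cv2
from cell import bot
from scipy.spatial.transform import Rotation as Ro
def cloud(p):
    K=p["camera_matrix"];d=p["depth"];v,u=np.indices(d.shape)
    c=np.stack([(u-K[0,2])/K[0,0]*d,(v-K[1,2])/K[1,1]*d,d],-1)
    return (c-p["t"])@p["R"]   # R^T(c-t)
def rel(pos,yaw_dir=None):
    s=bot.observe();R=Ro.from_quat(s["tcp_rot"]).as_matrix()
    return R.T@(np.array(pos)-s["ee_pos"])/0.15
E
python3 - <<'E'
from h import *
s=bot.observe();print(s["t"],s["ee_pos"],s["tcp_rot"],Ro.from_quat(s["tcp_rot"]).as_matrix().round(3))
for n in("side","top"):
    p=bot.camera(n);cv2.imwrite(f"pics/{n}0.png",p["pixels"][:,:,::-1]);X=cloud(p)
    np.savez(f"{n}0.npz",X=X,d=p["depth"],pix=p["pixels"],K=p["camera_matrix"],R=p["R"],t=p["t"])
    for t in["mixer","carrier","carrier_handle","lever_knob","green_marker","red_marker","stain_bottle","lab_timer","reagent_jar"]:
        for o in bot.outline_of(p,t)[:2]:
            m=o["pixels"]&(p["depth"]>0);print(n,t,round(o["score"],2),np.round(o["box"]),m.sum(),np.median(X[m],0).round(3) if m.any() else "", X[m][:,2].max().round(3) if m.any() else "")
E
```

```text
0.0 [ 0.27823568 -0.58668802  0.20024164] [ 9.75575796e-01  2.19660912e-01 -2.84016349e-04 -9.32174597e-04] [[ 0.903  0.429 -0.001]
 [ 0.429 -0.903  0.002]
 [-0.    -0.002 -1.   ]]
side mixer 0.83 [293. 234. 109.  91.] 6113 [0.559 0.078 0.06 ] 0.161
side carrier 0.64 [345. 178.  45.  45.] 1048 [ 0.468 -0.358  0.028] 0.124
side carrier_handle 0.6 [345. 177.  48.  42.] 964 [ 0.468 -0.356  0.033] 0.124
side lever_knob 0.6 [293. 226.  52.  17.] 385 [0.521 0.081 0.113] 0.161
side red_marker 0.75 [293. 228.  55.  26.] 424 [0.53  0.08  0.113] 0.161
side stain_bottle 0.88 [282. 166.   8.  28.] 281 [ 0.724 -0.338  0.059] 0.115
side lab_timer 0.57 [246. 204.  22.  11.] 186 [ 0.796 -0.112  0.015] 0.02
side reagent_jar 0.88 [285. 323.  34.  53.] 1302 [0.48  0.399 0.086] 0.104
top carrier 0.7 [394. 259.  50.  61.] 1485 [ 0.473 -0.359  0.023] 0.126
top carrier_handle 0.56 [392. 259.  44.  68.] 1451 [ 0.472 -0.359  0.024] 0.126
top lever_knob 0.57 [254. 226.  14.  57.] 302 [0.538 0.073 0.116] 0.163
top stain_bottle 0.65 [395. 179.  24.  16.] 322 [ 0.725 -0.345  0.083] 0.117
top lab_timer 0.62 [319. 157.  24.  24.] 364 [ 0.798 -0.123  0.016] 0.025
top reagent_jar 0.83 [158. 249.  33.  22.] 683 [0.487 0.363 0.098] 0.108
```

```bash
python3 -c "
import cv2,numpy as np
a=cv2.imread('pics/side0.png');b=cv2.imread('pics/top0.png')
cv2.imwrite('pics/both0.png',cv2.resize(np.vstack([a,b]),(400,600)))"
```

```text
(no output)
```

View pics/top0.png

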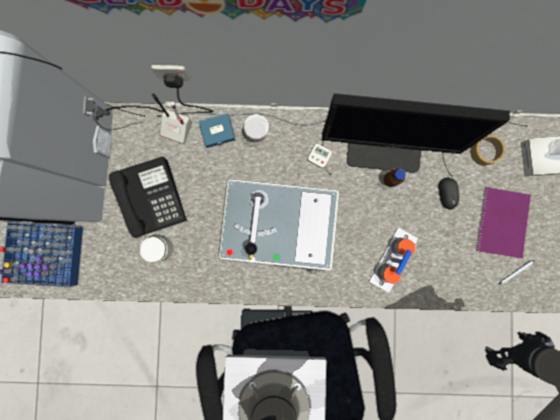

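View pics/side0.png

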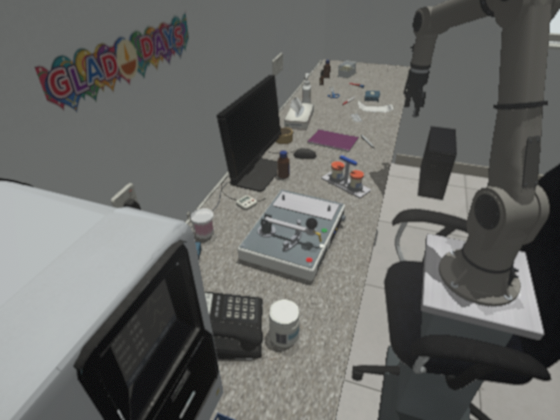

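The top view shows the mixer with the knob at (251,247), green disc at (277,257) on the robot's right, red at (230,252), so the swing is to +0.4. The carrier is at (394,260). The side view agrees. Next I measure the poses accurately.

```bash
cat > loc.py <<'E'
from h import *
def load(n):
    z=np.load(n+".npz");return z
def ray(z,u,v,h):
    d=z["R"].T@np.linalg.solve(z["K"],np.array([u,v,1.]));c=-z["R"].T@z["t"]
    return c+d*(h-c[2])/d[2]
def near(X,xy,r): return np.hypot(X[...,0]-xy[0],X[...,1]-xy[1])<r
def rect(P):
    (c,s,a)=cv2.minAreaRect(P.astype(np.float32)*1000);return np.round(c,1),np.round(s,1),round(a,2)
if __name__=="__main__":
  for n in("top0","side0"):
    z=load(n);X=z["X"];hsv=cv2.cvtColor(z["pix"],cv2.COLOR_RGB2HSV);H,S,V=hsv[...,0].astype(int),hsv[...,1],hsv[...,2]
    ok=z["d"]>0
    print(n,"cam",(-z["R"].T@z["t"]).round(3),"table z",np.median(X[ok&near(X,(.6,-.22),.05)][:,2]).round(4))
    top=ok&near(X,(.57,.03),.25)&(X[...,2]>.045)&(X[...,2]<.085)
    k,l,st,ce=cv2.connectedComponentsWithStats(top.astype(np.uint8));i=1+st[1:,4].argmax();m=l==i
    print("mixer",rect(X[m][:,:2]),m.sum(),np.median(X[m][:,2]))
    col={"green":(H>40)&(H<80)&(S>110),"red":((H<6)|(H>174))&(S>150)}
    for c,h in(("green",.063),("red",.063)):
        m=ok&col[c]&near(X,(.57,.03),.22);vu=np.argwhere(m)
        if len(vu): v,u=vu.mean(0);print(c,m.sum(),(u,v),ray(z,u,v,h).round(4),np.median(X[m],0).round(4))
    m=ok&(V<60)&near(X,(.5,.08),.1)&(X[...,2]>.11);vu=np.argwhere(m)
    if len(vu): v,u=vu.mean(0);print("knob",m.sum(),ray(z,u,v,.141 if n=="side0" else .141).round(4))
    nc=near(X,(.473,-.358),.16)
    m=ok&nc&(H>100)&(H<125)&(S>120)&(X[...,2]>.09);vu=np.argwhere(m)
    P=np.array([ray(z,u,v,.12) for v,u in vu]);print("bar",len(P),rect(P[:,:2]),P.mean(0).round(4),np.median(X[m][:,2]))
    m=ok&nc&(X[...,2]>.004);print("carrier all",rect(X[m][:,:2]))
    m=ok&nc&(X[...,2]>.065)&(X[...,2]<.09)&((H<15)|(H>170))&(S>120);q=X[m][:,:2]
    _,lab,cc=cv2.kmeans(q.astype(np.float32),2,None,(3,50,1e-6),5,0);print("lids",cc.round(4).tolist(),len(q))
  a=cv2.imread("pics/top0.png")[165:285,205:430];cv2.imwrite("pics/topc.png",cv2.resize(a,None,fx=3.5,fy=3.5,interpolation=2))
E
python3 loc.py
```

```text
top0 cam [ 0.537 -0.008  1.305] table z 0.0006
mixer (array([566.8,   1.5]), array([350.1, 262.5]), 85.64) 8562 0.061132571801549566
green 26 (np.float64(276.0), np.float64(256.5)) [0.4726 0.0051 0.063 ] [0.4727 0.0051 0.0638]
red 22 (np.float64(229.0909090909091), np.float64(251.9090909090909)) [0.4825 0.1489 0.063 ] [0.4824 0.149  0.0634]
knob 98 [0.4983 0.0792 0.141 ]
bar 118 (array([ 472. , -365.8]), array([15.5, 73.3]), 64.06) [ 0.471  -0.3669  0.12  ] 0.12004870063842246
carrier all (array([ 471.8, -358.5]), array([317.7, 306.8]), 82.55)
lids [[0.42820000648498535, -0.3425000011920929], [0.5164999961853027, -0.38670000433921814]] 402
side0 cam [0.298 0.936 0.864] table z -0.0002
mixer (array([569. ,   5.6]), array([349.3, 254.7]), 85.46) 4881 0.06028519468992208
green 10 (np.float64(323.8), np.float64(230.0)) [0.4721 0.0065 0.063 ] [0.4722 0.006  0.0631]
red 9 (np.float64(308.77777777777777), np.float64(259.55555555555554)) [0.4826 0.1504 0.063 ] [0.4826 0.1499 0.0628]
knob 75 [0.498  0.0789 0.141 ]
bar 34 (array([ 470.7, -359.3]), array([13.4, 70.7]), 62.75) [ 0.4705 -0.3594  0.12  ] 0.11897952414075236
carrier all (array([ 498.1, -367.6]), array([255.6, 246.4]), 2.27)
lids [[0.5123000144958496, -0.384799987077713], [0.4275999963283539, -0.34060001373291016]] 146
```

View pics/topc.png

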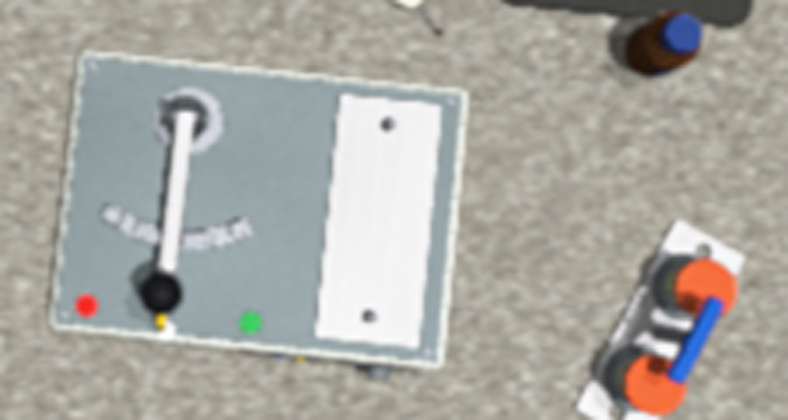

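```bash
python3 - <<'E'
from loc import *
z=load("top0");g=cv2.cvtColor(z["pix"],cv2.COLOR_RGB2GRAY).astype(float)
P=[]
for u,v in((315.9,200.4),(310.1,255.3)):
    u0,v0=int(u)-4,int(v)-4;w=np.clip(200-g[v0:v0+10,u0:u0+10],0,None);vv,uu=np.indices(w.shape)
    c=((w*uu).sum()/w.sum()+u0,(w*vv).sum()/w.sum()+v0);P.append(ray(z,*c,.08));print(c,P[-1].round(4))
d=P[0]-P[1];print("peg dist",np.hypot(*d[:2]),"yaw",np.degrees(np.arctan2(d[1],d[0])),"mid",((P[0]+P[1])/2).round(4))
X=z["X"];m=(z["d"]>0)&near(X,(.57,-.1),.14)&(X[...,2]>.055)&(X[...,2]<.08)&(g>215)
k,l,st,ce=cv2.connectedComponentsWithStats(m.astype(np.uint8));i=1+st[1:,4].argmax()
print("platform",rect(X[l==i][:,:2]),np.median(X[l==i][:,2]))
E
```

```text
(np.float64(315.07438016528926), np.float64(200.0840220385675)) [ 0.6475 -0.1088  0.08  ]
(np.float64(309.73005093378606), np.float64(254.84719864176571)) [ 0.4814 -0.0966  0.08  ]
peg dist 0.16663799754096426 yaw -4.190048782787686 mid [ 0.5644 -0.1027  0.08  ]
platform (array([ 565.1, -105.6]), array([ 91., 213.]), 85.67) 0.06617278279991884
```

>>> arm_command --rows '[[[-0.5,0,0,0,0,0,0.125],[-0.5,0,0,0,0,0,0.25],[-0.5,0.0,0.0,0,0,0,0.37],[-0.5,0,0,0,0,0,0.49],[-0.5,0,0,0,0,0,0.604],[-0.5,0,0,0,0,0,0.604]]]' --newtons 60

```text
t: 1.75
ee_pos: [0.2786, -0.5873, 0.2013]
tcp_rot: [0.974, -0.228, -0.0, 0.0]
contact_force: [0.1, -0.3, 0.4]
grip_width: 0.749
gripper_force: 0.0
```

>>> arm_command --rows '[[[-0.5,0.15,-0.3,0,0,0,0],[-0.5,0.3,-0.65,0,0,0,0],[-0.5,0.495,-1,0,0,0,0]]]'

```text
t: 2.12
ee_pos: [0.4127, -0.4855, 0.2016]
tcp_rot: [0.974, -0.229, 0.0, 0.0]
contact_force: [-0.4, -1.0, 0.3]
grip_width: 0.749
gripper_force: 0.0
```

>>> arm_command --rows '[[[-0.5,0,-0.35,0,0,0,0],[-0.5,0,-0.7,0,0,0,0],[-0.5,0,-0.88,0,0,0,0],[-0.5,0,-0.9,0,0,0,0],[-0.5,0,-0.9,0,0,0,0]]]'

```text
t: 2.75
ee_pos: [0.4714, -0.3671, 0.2015]
tcp_rot: [0.973, -0.23, -0.0, 0.001]
contact_force: [-0.2, -0.6, 0.4]
grip_width: 0.751
gripper_force: 0.0
```

```bash
python3 - <<'E'
from h import *
print(rel([.4715,-.3645,.095]),bot.observe()["t"],bot.observe()["ee_pos"])
E
```

```text
[-0.00735119 -0.01652004  0.70966254] 2.75 [ 0.47141705 -0.36707134  0.20145285]
```

>>> arm_command --rows '[[[-0.5,-0.008,-0.016,0.25,0,0,0],[-0.5,-0.008,-0.016,0.5,0,0,0],[-0.5,-0.008,-0.016,0.65,0,0,0],[-0.5,-0.008,-0.016,0.71,0,0,0],[-0.5,-0.008,-0.016,0.71,0,0,0],[1,-0.008,-0.016,0.71,0,0,0],[1,-0.008,-0.016,0.71,0,0,0],[1,-0.008,-0.016,0.71,0,0,0],[1,-0.008,-0.016,0.71,0,0,0],[1,-0.008,-0.016,0.71,0,0,0],[1,-0.008,-0.016,0.71,0,0,0]]]' --newtons 80

```text
t: 4.12
ee_pos: [0.4723, -0.3628, 0.0948]
tcp_rot: [0.973, -0.229, -0.0, 0.0]
contact_force: [-0.0, 0.4, -0.5]
grip_width: 0.006
gripper_force: 0.0
```

>>> arm_command --rows '[[[1,0,0,-0.1,0,0,0],[1,0,0,-0.25,0,0,0],[1,0,0,-0.5,0,0,0],[1,0,0,-0.75,0,0,0],[1,0,0,-0.85,0,0,0],[1,0,0,-0.85,0,0,0]]]'

```text
t: 4.88
ee_pos: [0.4728, -0.3632, 0.2234]
tcp_rot: [0.973, -0.23, 0.001, 0.0]
contact_force: [-0.3, 0.9, 0.0]
grip_width: -0.001
gripper_force: 0.0
```

```bash
python3 - <<'E'
from h import *
s=bot.observe();R=Ro.from_quat(s["tcp_rot"]).as_matrix();print(s["ee_pos"],R[:,0],s["contact_force"],s["torque"])
p=bot.camera("top");cv2.imwrite("pics/t1.png",cv2.resize(p["pixels"][215:320,340:450,::-1],None,fx=3.5,fy=3.5))
q=bot.camera("side");cv2.imwrite("pics/s1.png",cv2.resize(q["pixels"][110:230,300:410,::-1],None,fx=4,fy=4,interpolation=2))
a=cv2.imread("pics/t1.png");b=cv2.imread("pics/s1.png");o=np.zeros((480,800,3),np.uint8);a=a[:480,:360];o[:a.shape[0],:a.shape[1]]=a;o[:b.shape[0],360:800]=b[:480,:440];cv2.imwrite("pics/grip.png",o)
for n,z in(("top1",p),("side1",q)): np.savez(f"{n}.npz",X=cloud(z),d=z["depth"],pix=z["pixels"],K=z["camera_matrix"],R=z["R"],t=z["t"])
E
```

```text
[ 0.47276049 -0.36319336  0.22337577] [ 0.89462968 -0.44680244  0.00230813] [-0.2930683   0.87754412  0.00992324] [ 0.01332931 -0.0449764  -0.00279841]
```

View pics/grip.png

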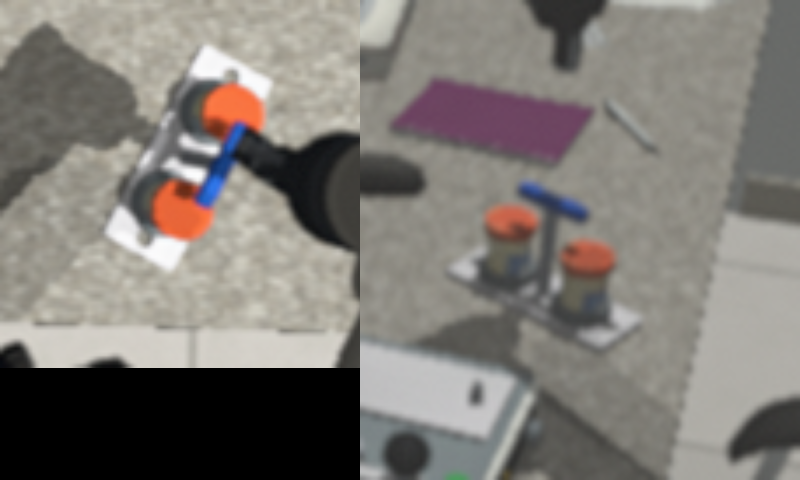

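The grasp missed: the carrier is still on the worktop and the gripper shut on nothing. I'll project the reported TCP into both images to find the offset.

```bash
python3 - <<'E'
from loc import *
ee=np.array([.47276,-.36319,.22338])
o=[]
for n,(r0,c0) in(("top1",(215,340)),("side1",(85,300))):
    z=load(n);im=z["pix"][:,:,::-1].copy()
    pr=lambda P:(lambda c:(z["K"]@c/c[2])[:2])(z["R"]@P+z["t"])
    u=pr(ee);print(n,u)
    cr=cv2.resize(im[r0:r0+110,c0:c0+110],None,fx=3.6,fy=3.6,interpolation=2)
    for P,co in((ee,(0,255,0)),(ee+[0,0,.1],(255,255,0)),(ee*[1,1,0]+[0,0,.12],(255,0,255))):
        cv2.circle(cr,tuple(np.int32((pr(P)-[c0,r0]+.5)*3.6)),4,co,-1)
    o.append(cr)
    X=z["X"];m=(z["d"]>0)&near(X,ee,.2)&(X[...,2]>.15)
    zz=X[m];i=zz[:,2].argsort()[:15];print(zz[i].mean(0),zz[:,2].min(),m.sum())
cv2.imwrite("pics/proj.png",np.hstack(o))
E
```

```text
top1 [413.53162849 263.50581431]
[ 0.47265677 -0.34526559  0.29125117] 0.25693704844743365 9856
side1 [350.04310215 134.37288264]
[ 0.47199196 -0.35486408  0.25721193] 0.2512191225959806 3762
```

View pics/proj.png

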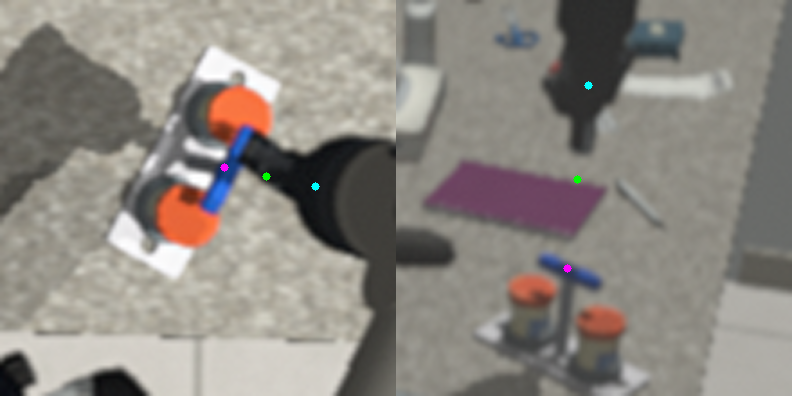

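```bash
python3 - <<'E'
from loc import *
z=load("top1")
for c,r in((407,253),(410,254),(413,256),(416,258),(420,260),(424,263),(430,266),(414,264)):
    print(c,r,z["X"][r,c].round(3),z["pix"][r,c])
z=load("side1")
for c,r in((347,126),(349,124),(350,122),(350,118),(350,112),(350,106)): print("s",c,r,z["X"][r,c].round(3),z["pix"][r,c])
E
```

```text
407 253 [ 0.497 -0.378  0.119] [ 37 103 206]
410 254 [ 0.502 -0.314  0.348] [52 54 52]
413 256 [ 0.498 -0.319  0.353] [49 51 54]
416 258 [ 0.494 -0.325  0.355] [47 48 51]
420 260 [ 0.49  -0.33   0.368] [38 39 42]
424 263 [ 0.485 -0.327  0.403] [19 22 24]
430 266 [ 0.481 -0.331  0.429] [26 28 30]
414 264 [ 0.477 -0.334  0.314] [17 20 21]
s 347 126 [ 0.565 -0.901  0.002] [129 127 121]
s 349 124 [ 0.479 -0.349  0.27 ] [53 52 51]
s 350 122 [ 0.476 -0.351  0.277] [46 46 44]
s 350 118 [ 0.474 -0.327  0.302] [47 46 46]
s 350 112 [ 0.48  -0.349  0.315] [48 48 47]
s 350 106 [ 0.479 -0.329  0.345] [47 47 46]
```

The side view shows the real finger tips about 28 mm higher than the reported TCP (z 0.251 against 0.223), so the fingers shut above the bar. I'll open, go down to a reading of 0.066 and grip; the fingers clear the lids at any height there.

>>> arm_command --rows '[[[-0.6,0,0,0.1,0,0,0],[-0.6,0,0,0.2,0,0,0],[-0.6,0,0,0.2,0,0,0],[-0.6,0,0,0.2,0,0,0],[-0.6,0,0,0.2,0,0,0]]]'

```text
t: 5.6
ee_pos: [0.4727, -0.3631, 0.1928]
tcp_rot: [0.973, -0.23, 0.001, 0.0]
contact_force: [-0.3, 0.1, -0.3]
grip_width: 0.799
gripper_force: 0.0
```

>>> arm_command --rows '[[[-0.6,0,0,0.2,0,0,0],[-0.6,0,0,0.45,0,0,0],[-0.6,0,0,0.65,0,0,0],[-0.6,0,0,0.75,0,0,0],[-0.6,0,0,0.85,0,0,0],[-0.6,0,0,0.85,0,0,0]]]'

```text
t: 6.35
ee_pos: [0.472, -0.3627, 0.0643]
tcp_rot: [0.973, -0.23, -0.0, -0.0]
contact_force: [1.1, 0.4, -0.2]
grip_width: 0.802
gripper_force: 0.0
```

>>> arm_command --rows '[[[1,0,0,0,0,0,0],[1,0,0,0,0,0,0],[1,0,0,0,0,0,0],[1,0,0,0,0,0,0],[1,0,0,0,0,0,0],[1,0,0,0,0,0,0]]]'

```text
t: 7.1
ee_pos: [0.4723, -0.3643, 0.0656]
tcp_rot: [0.973, -0.23, 0.001, 0.001]
contact_force: [-1.2, -4.6, 5.4]
grip_width: 0.173
gripper_force: 79.8
```

>>> arm_command --rows '[[[1,0,0,-0.1,0,0,0],[1,0,0,-0.3,0,0,0],[1,0,0,-0.55,0,0,0],[1,0,0,-0.8,0,0,0],[1,0,0,-1,0,0,0],[1,0,0,-1,0,0,0]]]'

```text
t: 7.85
ee_pos: [0.4738, -0.362, 0.2163]
tcp_rot: [0.973, -0.229, 0.002, -0.0]
contact_force: [0.3, 0.9, -6.1]
grip_width: 0.172
gripper_force: 78.4
```

```bash
cat > car.py <<'E'
from loc import *
import sys
for n in("top","side"):
    p=bot.camera(n);X=cloud(p);s=bot.observe();ee=np.array(s["ee_pos"]);R=Ro.from_quat(s["tcp_rot"]).as_matrix()
    hsv=cv2.cvtColor(p["pixels"],cv2.COLOR_RGB2HSV);H,S=hsv[...,0].astype(int),hsv[...,1]
    nc=(p["depth"]>0)&near(X,ee,.13)
    m=nc&((H<15)|(H>170))&(S>120)&(X[...,2]>ee[2]-.06);q=X[m]
    _,lab,cc=cv2.kmeans(q[:,:2].astype(np.float32),2,None,(3,50,1e-6),5,0)
    lab=lab.ravel();tops=[q[lab==i] for i in(0,1)];tops=[t[t[:,2]>np.percentile(t[:,2],90)-.006] for t in tops]
    cs=np.array([list(cv2.minEnclosingCircle((t[:,:2]*1000).astype(np.float32))[0])+[np.median(t[:,2])*1000] for t in tops])
    cs=cs[cs[:,0].argsort()];d=cs[1]-cs[0];mid=cs.mean(0)
    print(n,"lids",cs.round(1).tolist(),"yaw",np.degrees(np.arctan2(d[1],d[0])).round(2),"mid",mid.round(1),"dist",np.hypot(*d[:2]).round(1),"n",len(q))
    b=nc&(H>100)&(H<125)&(S>120)&(X[...,2]>ee[2]-.0);print("  bar",b.sum(),X[b].mean(0).round(4) if b.any() else "")
    cv2.imwrite(f"pics/{n}_{sys.argv[1]}.png",p["pixels"][:,:,::-1])
    np.savez(f"{n}_{sys.argv[1]}.npz",X=X,d=p["depth"],pix=p["pixels"],K=p["camera_matrix"],R=p["R"],t=p["t"])
print(s["t"],ee.round(4),"toolx yaw",np.degrees(np.arctan2(R[1,0],R[0,0])),R[:,2].round(4),"joints",np.round(s["joints"],2))
E
python3 car.py 2
```

```text
top lids [[431.1, -341.3, 226.2], [510.9, -368.5, 227.1]] yaw -18.87 mid [ 471.  -354.9  226.6] dist 84.3 n 542
  bar 83 [ 0.4712 -0.3526  0.2912]
side lids [[429.5, -338.3, 223.6], [513.0, -380.4, 223.2]] yaw -26.75 mid [ 471.3 -359.3  223.4] dist 93.6 n 154
  bar 4 [ 0.4719 -0.3557  0.2669]
7.95 [ 0.4715 -0.3609  0.2128] toolx yaw -26.471276989076426 [-0.0029  0.003  -1.    ] joints [ 0.5   0.29  0.11  1.66 -0.03  1.19 -1.42]
```

>>> arm_command --rows '[[[1,-0.02,-0.15,0,0,0,-0.04],[1,-0.05,-0.35,0,0,0,-0.1],[1,-0.07,-0.6,0,0,0,-0.17],[1,-0.1,-0.8,0,0,0,-0.22],[1,-0.11,-0.95,0,0,0,-0.259],[1,-0.116,-1,0,0,0,-0.259],[1,-0.116,-1,0,0,0,-0.259]]]'

```text
t: 8.82
ee_pos: [0.5236, -0.2213, 0.2149]
tcp_rot: [0.999, -0.037, -0.0, 0.001]
contact_force: [-0.3, 0.0, -6.6]
grip_width: 0.173
gripper_force: 78.4
```

```bash
python3 - <<'E'
from h import *
print(rel([.565,-.105,.21]),bot.observe()["ee_pos"])
E
```

```text
[ 0.21696619 -0.79397654  0.03160451] [ 0.52364575 -0.2213259   0.21487114]
```

>>> arm_command --rows '[[[1,0.05,-0.2,0,0,0,0],[1,0.12,-0.45,0,0,0,0],[1,0.18,-0.65,0,0,0,0],[1,0.217,-0.794,0,0,0,0],[1,0.217,-0.794,0,0,0,0],[1,0.217,-0.794,0,0,0,0]]]'

```text
t: 9.57
ee_pos: [0.5645, -0.1073, 0.2147]
tcp_rot: [0.999, -0.039, -0.0, 0.001]
contact_force: [-0.4, -0.9, -5.9]
grip_width: 0.171
gripper_force: 78.5
```

```bash
python3 car.py 3; python3 - <<'E'
import cv2,numpy as np
a=cv2.imread('pics/top_3.png')[160:290,210:360];b=cv2.imread('pics/side_3.png')[140:270,230:360]
f=lambda i:cv2.resize(i,(390,390),interpolation=2)
cv2.imwrite('pics/c3.png',np.hstack([f(a),f(b)]))
E
```

```text
top lids [[524.5, -61.2, 586.1], [589.1, -63.4, 601.7]] yaw -1.95 mid [556.8 -62.3 593.9] dist 64.7 n 65
  bar 0 
side lids [[518.4, -100.8, 224.6], [611.2, -108.6, 224.1]] yaw -4.82 mid [ 564.8 -104.7  224.3] dist 93.2 n 247
  bar 26 [ 0.5594 -0.1002  0.269 ]
9.675 [ 0.5645 -0.1071  0.2148] toolx yaw -4.473058865439371 [-4.0e-04 -1.4e-03 -1.0e+00] joints [ 0.19  0.26 -0.1   1.7   0.03  1.19 -1.56]
```

View pics/c3.png

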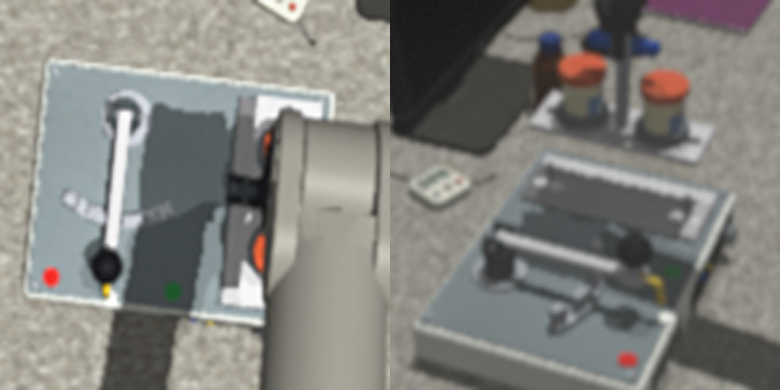

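The carrier is held level over the platform. By the side camera it sits about 1.5 mm too far toward -y. I'll correct that and lower to just above the pegs.

>>> arm_command --rows '[[[1,0.003,-0.01,0.1,0,0,-0.003],[1,0.003,-0.01,0.2,0,0,-0.003],[1,0.003,-0.01,0.3,0,0,-0.003],[1,0.003,-0.01,0.35,0,0,-0.003],[1,0.003,-0.01,0.35,0,0,-0.003]]]'

```text
t: 10.3
ee_pos: [0.5651, -0.103, 0.1613]
tcp_rot: [0.999, -0.035, -0.001, -0.0]
contact_force: [-0.1, -0.1, -6.2]
grip_width: 0.174
gripper_force: 78.5
```

```bash
python3 car.py 4; python3 - <<'E'
import sys;sys.path.insert(0,'.')
from loc import *
b=cv2.imread('pics/side_4.png')[160:250,255:360]
cv2.imwrite('pics/c4.png',cv2.resize(b,None,fx=6,fy=6,interpolation=2))
# peg tops in side0 : darkest blobs near projections of nominal tops
z=load("side0");g=cv2.cvtColor(z["pix"],cv2.COLOR_RGB2GRAY).astype(float);yaw=np.radians(-4.25)
for s in(84,-84):
    P=np.array([.565+s*.001*np.cos(yaw),-.105+s*.001*np.sin(yaw),.077]);c=z["R"]@P+z["t"];u=(z["K"]@c/c[2])[:2]
    u0,v0=int(round(u[0]))-5,int(round(u[1]))-6;w=np.clip(150-g[v0:v0+13,u0:u0+11],0,None);vv,uu=np.indices(w.shape)
    q=((w*uu).sum()/w.sum()+u0,(w*vv).sum()/w.sum()+v0);print(P.round(4),u.round(1),np.round(q,1),ray(z,*q,.077).round(4))
E
```

```text
top lids [[516.8, -80.0, 171.0], [521.7, -58.8, 547.9]] yaw 76.88 mid [519.3 -69.4 359.4] dist 21.8 n 38
  bar 0 
side lids [[520.1, -98.1, 171.8], [611.2, -105.9, 171.3]] yaw -4.9 mid [ 565.6 -102.   171.6] dist 91.4 n 234
  bar 23 [ 0.5586 -0.0967  0.2153]
10.4 [ 0.5661 -0.1031  0.1627] toolx yaw -4.017493719230022 [ 1.e-03 -2.e-04 -1.e+00] joints [ 0.19  0.3  -0.1   1.76  0.03  1.08 -1.57]
[ 0.6488 -0.1112  0.077 ] [283.1 196.3] [282.8 195.1] [ 0.652  -0.1182  0.077 ]
[ 0.4812 -0.0988  0.077 ] [328.7 207.2] [329.1 207.1] [ 0.48   -0.0994  0.077 ]
```

View pics/c4.png

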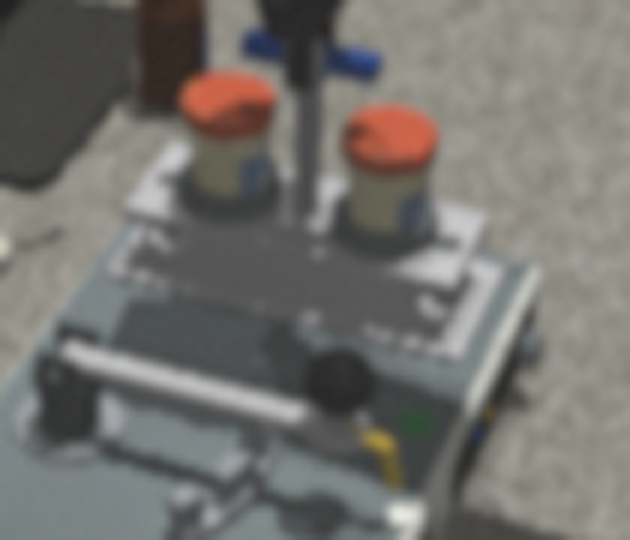

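>>> arm_command --rows '[[[1,-0.003,0.008,0.03,0,0,0],[1,-0.003,0.008,0.06,0,0,0],[1,-0.003,0.008,0.09,0,0,0],[1,-0.003,0.008,0.12,0,0,0],[1,-0.003,0.008,0.12,0,0,0]]]'

```text
t: 11.02
ee_pos: [0.5648, -0.104, 0.1438]
tcp_rot: [0.999, -0.035, -0.0, -0.0]
contact_force: [-0.2, 0.1, -6.4]
grip_width: 0.169
gripper_force: 78.5
```

>>> arm_command --rows '[[[1,0,0,0.02,0,0,0],[1,0,0,0.04,0,0,0],[1,0,0,0.06,0,0,0],[1,0,0,0.075,0,0,0],[1,0,0,0.085,0,0,0],[1,0,0,0.085,0,0,0]]]'

```text
t: 11.78
ee_pos: [0.5651, -0.1041, 0.1316]
tcp_rot: [0.999, -0.035, -0.0, -0.0]
contact_force: [-1.4, 2.0, -4.4]
grip_width: 0.168
gripper_force: 78.7
```

>>> arm_command --rows '[[[1,0,0,0.01,0,0,0],[1,0,0,0.015,0,0,0],[1,0,0,0.015,0,0,0]]]'

```text
t: 12.15
ee_pos: [0.5648, -0.1047, 0.1313]
tcp_rot: [0.999, -0.035, -0.0, 0.0]
contact_force: [-6.8, 1.3, 7.1]
grip_width: 0.171
gripper_force: 80.3
```

```bash
python3 car.py 5 | grep -v top
```

```text
bar 0 
side lids [[518.8, -98.0, 140.7], [608.8, -104.8, 140.8]] yaw -4.29 mid [ 563.8 -101.4  140.7] dist 90.3 n 229
  bar 18 [ 0.5548 -0.0989  0.1844]
12.25 [ 0.5648 -0.1046  0.1313] toolx yaw -4.056694389298796 [-0.e+00 -4.e-04 -1.e+00] joints [ 0.19  0.33 -0.1   1.8   0.04  1.02 -1.57]
```

Lid tops at 0.141 put the underside at 0.066, so the carrier is seated. Next I release, rise and check.

>>> arm_command --rows '[[[-0.6,0,0,0,0,0,0],[-0.6,0,0,0,0,0,0],[-0.6,0,0,0,0,0,0],[-0.6,0,0,0,0,0,0],[-0.6,0,0,-0.2,0,0,0],[-0.6,0,0,-0.5,0,0,0],[-0.6,0,0,-0.9,0,0,0],[-0.6,0,-0.2,-1,0,0,0],[-0.6,0,-0.6,-1,0,0,0],[-0.6,0,-1,-1,0,0,0],[-0.6,0,-1,-1,0,0,0]]]'

```text
t: 13.62
ee_pos: [0.5753, 0.053, 0.2793]
tcp_rot: [1.0, -0.029, 0.0, -0.002]
contact_force: [-0.8, 0.2, 0.0]
grip_width: 0.802
gripper_force: 0.0
```

```bash
python3 - <<'E'
from loc import *
s=bot.observe();R=Ro.from_quat(s["tcp_rot"]).as_matrix();print(s["t"],s["ee_pos"],R[:,0])
for n in("top","side"):
    p=bot.camera(n);X=cloud(p);np.savez(n+"6.npz",X=X,d=p["depth"],pix=p["pixels"],K=p["camera_matrix"],R=p["R"],t=p["t"])
    hsv=cv2.cvtColor(p["pixels"],cv2.COLOR_RGB2HSV);H,S,V=hsv[...,0].astype(int),hsv[...,1],hsv[...,2]
    m=(p["depth"]>0)&near(X,(.565,-.105),.11)&((H<15)|(H>170))&(S>120)&(X[...,2]>.13);q=X[m]
    print(n,m.sum(),"z",np.median(q[:,2]),q[:,:].min(0).round(4),q.max(0).round(4))
    m=(p["depth"]>0)&(V<60)&near(X,(.5,.08),.045)&(X[...,2]>.11)&(X[...,2]<.17);v,u=np.argwhere(m).mean(0);print("knob",m.sum(),ray(dict(K=p["camera_matrix"],R=p["R"],t=p["t"]),u,v,.141))
a=load("top6")["pix"][160:290,210:360,::-1];b=load("side6")["pix"][140:270,230:360,::-1]
f=lambda i:cv2.resize(i,(400,400),interpolation=2)
cv2.imwrite('pics/c6.png',np.hstack([f(a),f(b)]))
E
```

```text
13.625 [0.57526319 0.0529786  0.27931587] [ 9.98264048e-01 -5.88972490e-02 -6.55177464e-05]
top 428 z 0.1414270463452013 [ 0.4951 -0.1336  0.1324] [ 0.6368 -0.0773  0.1831]
knob 0 [nan nan nan]
side 224 z 0.1407569051420904 [ 0.4937 -0.1334  0.1346] [ 0.6365 -0.0726  0.1458]
knob 75 [0.49807161 0.0790453  0.141     ]<stdin>:8: RuntimeWarning: Mean of empty slice.
  ret = um.true_divide(
```

View pics/c6.png

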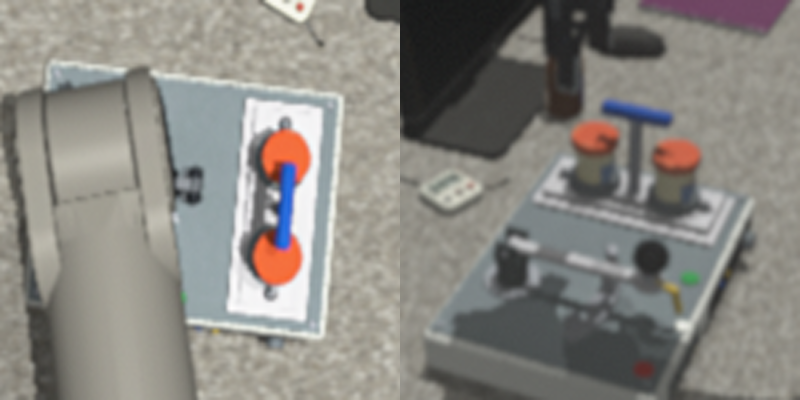

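The carrier is fully seated and flat, and the lever is still in the middle notch with the knob at (0.498, 0.079). I move above the knob.

>>> arm_command --rows '[[[-0.6,-0.2,-0.05,0.1,0,0,0],[-0.6,-0.4,-0.1,0.3,0,0,0],[-0.6,-0.525,-0.133,0.45,0,0,0],[-0.6,-0.525,-0.133,0.53,0,0,0],[-0.6,-0.525,-0.133,0.53,0,0,0]]]'

```text
t: 14.35
ee_pos: [0.4991, 0.0693, 0.1995]
tcp_rot: [0.999, -0.036, -0.0, 0.0]
contact_force: [0.2, 0.1, -0.2]
grip_width: 0.803
gripper_force: 0.0
```

```bash
python3 - <<'E'
from loc import *
print(rel([.498,.0785,.092]),bot.observe()["ee_pos"],bot.observe()["joints"])
p=bot.camera("side");X=cloud(p);m=(p["depth"]>0)&near(X,(.498,.0785),.06)&(X[...,2]>.18);q=X[m]
l=q[q[:,2]<q[:,2].min()+.03];print(q[:,2].min(),l.min(0),l.max(0),len(l),l.mean(0))
E
```

```text
[-0.0117132  -0.06130318  0.71643974] [0.49911252 0.06927514 0.19947205] [-0.02535105  0.14451617 -0.21903345  1.87558489  0.03535342  1.12553972
 -1.90067514]
0.23488352894043713 [0.48533752 0.02955313 0.23488353] [0.51121451 0.11920084 0.26467592] 109 [0.49708813 0.07810621 0.25128559]
```

>>> arm_command --rows '[[[-0.6,-0.01,-0.06,0.1,0,0,0],[-0.6,-0.01,-0.06,0.3,0,0,0],[-0.6,-0.01,-0.06,0.5,0,0,0],[-0.6,-0.01,-0.06,0.65,0,0,0],[-0.6,-0.01,-0.06,0.716,0,0,0],[-0.6,-0.01,-0.06,0.716,0,0,0]]]'

```text
t: 15.15
ee_pos: [0.4975, 0.0802, 0.0919]
tcp_rot: [0.999, -0.035, -0.0, 0.0]
contact_force: [0.9, 0.0, 1.0]
grip_width: 0.798
gripper_force: 0.0
```

>>> arm_command --rows '[[[0.3,0,0,0,0,0,0],[0.6,0,0,0,0,0,0],[1,0,0,0,0,0,0],[1,0,0,0,0,0,0],[1,0,0,0,0,0,0],[1,0,0,0,0,0,0]]]' --newtons 50

```text
t: 15.9
ee_pos: [0.4982, 0.08, 0.0927]
tcp_rot: [0.999, -0.035, 0.001, -0.0]
contact_force: [-0.6, -0.5, 3.1]
grip_width: 0.396
gripper_force: 49.4
```

>>> arm_command --rows '[[[1,0.012,0,-0.04,0,0,0],[1,0.025,0,-0.08,0,0,0],[1,0.045,0,-0.13,0,0,0],[1,0.06,0,-0.17,0,0,0],[1,0.07,0,-0.195,0,0,0],[1,0.07,0,-0.195,0,0,0]]]'

```text
t: 16.65
ee_pos: [0.5078, 0.0787, 0.1215]
tcp_rot: [0.999, -0.035, -0.0, 0.0]
contact_force: [2.5, -0.6, -7.7]
grip_width: 0.391
gripper_force: 50.4
```

```bash
python3 - <<'E'
from loc import *
s=bot.observe();print(s["t"],s["ee_pos"],Ro.from_quat(s["tcp_rot"]).as_matrix()[:,0])
p=bot.camera("side");X=cloud(p);cv2.imwrite("pics/l.png",cv2.resize(p["pixels"][180:280,240:370,::-1],None,fx=5,fy=5,interpolation=2))
piv=np.array([.6475,.0645]);a0=np.radians(-4.25)
for deg in(0,.1,.2,.3,.4,.42):
    for L in(.2,):
        r=.150*np.cos(L)-.038*np.sin(L);k=piv-r*np.array([np.cos(a0+deg),np.sin(a0+deg)])
        print(deg,k.round(4),rel([k[0],k[1],s["ee_pos"][2]]).round(3))
r=.15;k=piv-r*np.array([np.cos(a0+.4),np.sin(a0+.4)]);print("down",k)
E
```

```text
16.65 [0.50775429 0.0787327  0.1215048 ] [ 9.97517341e-01 -7.04176567e-02 -7.12808788e-04]
0 [0.5084 0.0748] [ 0.007  0.026 -0.001]
0.1 [0.5081 0.0609] [ 0.011  0.119 -0.001]
0.2 [0.5091 0.047 ] [ 0.024  0.211 -0.001]
0.3 [0.5116 0.0333] [ 0.047  0.301 -0.001]
0.4 [0.5154 0.0199] [ 0.079  0.388 -0.001]
0.42 [0.5163 0.0172] [ 0.086  0.405 -0.001]
down [0.50539188 0.01648664]
```

View pics/l.png

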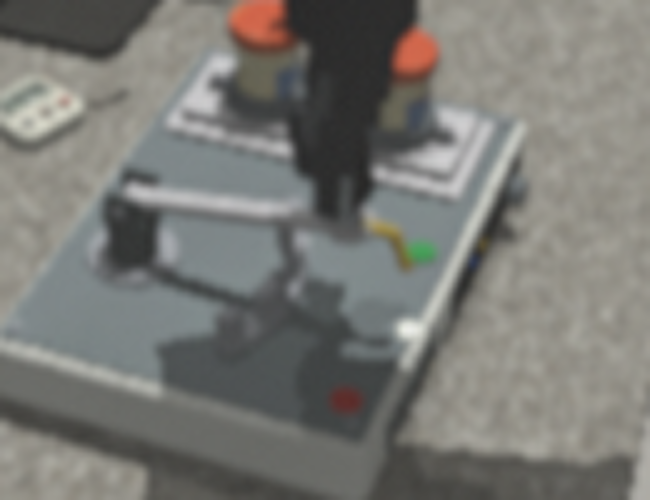

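The lever is up and the pin is clear of the comb. I swing to +0.4, turning the tool with it.

>>> arm_command --rows '[[[1,0.007,0.06,0,0,0,-0.03],[1,0.011,0.12,0,0,0,-0.067],[1,0.024,0.21,0,0,0,-0.133],[1,0.047,0.3,0,0,0,-0.2],[1,0.079,0.388,0,0,0,-0.267],[1,0.079,0.388,0,0,0,-0.267],[1,0.079,0.388,0,0,0,-0.267]]]'

```text
t: 17.58
ee_pos: [0.5141, 0.02, 0.1211]
tcp_rot: [0.986, 0.164, -0.002, 0.0]
contact_force: [-2.5, -1.4, -6.4]
grip_width: 0.392
gripper_force: 50.6
```

```bash
python3 - <<'E'
from loc import *
s=bot.observe();print(s["t"],s["ee_pos"],s["contact_force"],rel([.5154,.0199,.1215]),rel([.5054,.0165,.093]))
p=bot.camera("side");X=cloud(p)
hsv=cv2.cvtColor(p["pixels"],cv2.COLOR_RGB2HSV);H,S=hsv[...,0].astype(int),hsv[...,1]
m=(p["depth"]>0)&near(X,(.49,.02),.08)&(H>18)&(H<32)&(S>130)&(X[...,2]>.06);print("yellow",m.sum(),X[m].mean(0),X[m].min(0))
q=X[m];print(np.degrees(np.arctan2(*(np.array([.6475,.0645])-q[:,:2].mean(0))[::-1])),"want",np.degrees(.4)-4.25)
E
```

```text
17.575 [0.51414169 0.01999501 0.12111363] [-2.52020041 -1.36288257 -6.38825185] [ 0.00772509  0.00330987 -0.00260285] [-0.06202214  0.003217    0.18764314]
yellow 5 [0.48678022 0.01262491 0.13948942] [0.48361011 0.01032715 0.13833003]
17.88838317927631 want 18.668311805232932
```

>>> arm_command --rows '[[[1,-0.01,0.004,0.04,0,0,0],[1,-0.025,0.004,0.08,0,0,0],[1,-0.04,0.004,0.12,0,0,0],[1,-0.05,0.004,0.16,0,0,0],[1,-0.062,0.004,0.188,0,0,0],[1,-0.062,0.004,0.19,0,0,0]]]'

```text
t: 18.38
ee_pos: [0.5055, 0.0167, 0.0939]
tcp_rot: [0.986, 0.164, -0.002, 0.0]
contact_force: [-7.6, -1.5, 4.2]
grip_width: 0.391
gripper_force: 51.5
```

The ball is back at its down height, so the pin is in the notch. I release and rise clear.

>>> arm_command --rows '[[[-0.6,0,0,0,0,0,0],[-0.6,0,0,0,0,0,0],[-0.6,0,0,0,0,0,0],[-0.6,0,0,0,0,0,0],[-0.6,0,0,-0.2,0,0,0],[-0.6,0,0,-0.5,0,0,0],[-0.6,0,0,-0.9,0,0,0],[-0.6,0,-0.3,-1,0,0,0],[-0.6,0,-0.6,-1,0,0,0],[-0.6,0,-1,-1,0,0,0],[-0.6,0,-1,-1,0,0,0]]]'

```text
t: 19.75
ee_pos: [0.4567, 0.1641, 0.2436]
tcp_rot: [0.986, 0.169, 0.0, -0.001]
contact_force: [0.2, -0.6, -0.5]
grip_width: 0.798
gripper_force: 0.0
```

```bash
python3 - <<'E'
from loc import *
s=bot.observe();print(s["t"],s["ee_pos"])
for n in("top","side"):
    p=bot.camera(n);X=cloud(p);z=dict(K=p["camera_matrix"],R=p["R"],t=p["t"])
    hsv=cv2.cvtColor(p["pixels"],cv2.COLOR_RGB2HSV);H,S,V=hsv[...,0].astype(int),hsv[...,1],hsv[...,2];ok=p["depth"]>0
    m=ok&(V<60)&near(X,(.505,.0165),.035)&(X[...,2]>.11)&(X[...,2]<.18)
    if m.any(): v,u=np.argwhere(m).mean(0);print(n,"knob",m.sum(),ray(z,u,v,.141).round(4),X[m][:,2].max())
    m=ok&near(X,(.565,-.105),.11)&((H<15)|(H>170))&(S>120)&(X[...,2]>.13);q=X[m]
    if len(q): print(n,"lids",np.median(q[:,2]),((q.min(0)+q.max(0))/2).round(4))
    if n=="side": cv2.imwrite("pics/f.png",cv2.resize(p["pixels"][170:280,240:370,::-1],None,fx=5,fy=5,interpolation=2))
E
```

```text
19.75 [0.45665369 0.16410963 0.24362005]
top knob 98 [0.5055 0.0169 0.141 ] 0.16307461088264064
top lids 0.14117444072903543 [ 0.5658 -0.1054  0.1583]
side knob 63 [0.508  0.0157 0.141 ] 0.15998416565363646
side lids 0.1405944437999539 [ 0.5823 -0.1046  0.1395]
```

View pics/f.png

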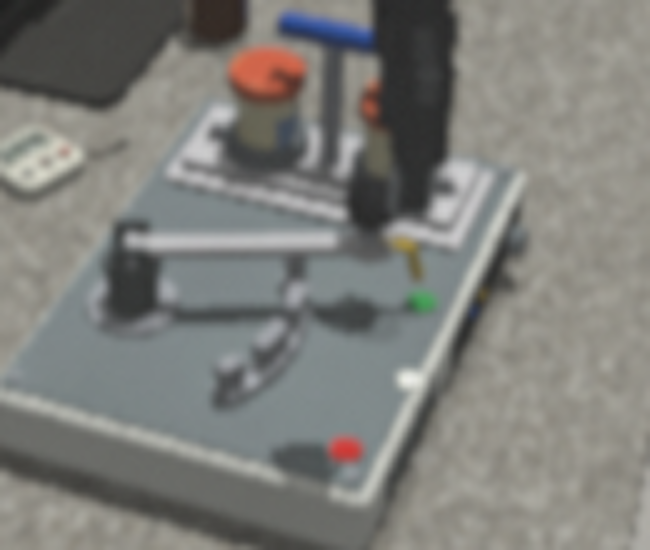

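The knob is at (0.5055, 0.0169) against a target of (0.5054, 0.0165), with its top at the down height. The pointer is over the green disc, the carrier is seated, and the gripper is clear.

```bash
python3 -c "
from cell import bot
print(bot.finish_job())"
```

```text
the job is handed in; nothing more can be done
None
```

I seated the carrier on both pegs, then lifted the lever out, dropped it into the green-marked notch, released everything and handed the job in at about 20 s. The last images showed all of this in place; no verdict came back.

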